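# Dry-fit a kiln stack in order

### The job

Trial-build the kiln stack on the dark bat: stand the round prop on the middle of the round tile and the square prop on the middle of the square tile, then lay the long shelf centrally along the bat so that it rests on both props, and last stand the small open clay pot upright on the middle of the shelf. Leave the tape roll and the match box where they are.

Things in the scene. Friction and masses are not known exactly. Their poses are not given: they have to be found in the camera images.
- bat_mid (a point): base bat: dark grey slab 90 x 230 mm, 12 mm thick, fixed on the worktop. Point: centre of its top face (z = 12 mm). Its y axis runs along the 230 mm length (yaw up to 0.3 rad from world y).
- round_tile_top (a point): round terracotta tile, diameter 60 mm, 4 mm thick, fixed on the bat 75 mm from its middle towards one end (which end varies). Point: centre of its top face, 16 mm above the worktop; z up.
- square_tile_top (a point): square terracotta tile, 58 x 58 mm, 4 mm thick, fixed on the bat 75 mm from its middle towards the other end. Point: centre of its top face, 16 mm above the worktop; x and y along its edges.
- round_prop_mid (a point): round kiln prop: buff tube, diameter 40 mm, 50 mm tall, 18 mm bore, 0.12 kg, loose, standing upright on the worktop. Point: its centre half-way up; z along the tube, up.
- square_prop_mid (a point): square kiln prop: buff block 38 x 38 mm, 50 mm tall, with an 18 mm bore from top to bottom, 0.13 kg, loose, standing upright on the worktop. Point: its centre half-way up; x and y square to its side faces, z up.
- shelf_mid (a point): kiln shelf: buff slab 50 x 210 mm, 16 mm thick, about 0.3 kg, loose, lying flat on the worktop. Point: its centre, half-way through the thickness; y along the 210 mm length, x across the 50 mm width, z up.
- pot_mid (a point): small open terracotta flower pot, loose, upright on the worktop: 63 mm tall, rim about 66 mm across, rim band straight-sided over the top 18 mm, tapering below to a foot about 46 mm across, 0.15 kg. Point: on its axis half-way up (31.5 mm above its foot); z up to the mouth.
- match_box_mid (a point): match box 37 x 58 x 17 mm lying flat on the worktop, to be left alone. Point: its centre.
- tape_roll_mid (a point): roll of paper tape, 96 mm across, 25 mm high, lying flat on the worktop, to be left alone. Point: its centre.
Not all that is in view belongs to the job. What is shaped like the part that bears round_prop_mid but yellow is not meant.

How it is judged:
On the way, in this order (a step that is already met when the one before it is completed fails the run):
1. both props stand upright on the tiles of their own shape (horizontal distance between round_prop_mid and round_tile_top below 0.012 m and height (world z) of round_prop_mid between 0.037 and 0.045 m and angle between each of round_prop_mid, square_prop_mid's own z axis and vertical below 0.1 rad and horizontal distance between square_prop_mid and square_tile_top below 0.012 m and height (world z) of square_prop_mid between 0.037 and 0.045 m), for 0.2 s.
2. the shelf lies level on both props, along the bat (all of step 1 and horizontal distance between shelf_mid and bat_mid below 0.015 m and height (world z) of shelf_mid between 0.069 and 0.079 m and angle between shelf_mid's own z axis and vertical below 0.06 rad and angle between the y axis of shelf_mid and the y axis of bat_mid, either way round below 0.17 rad), for 0.2 s.
3. the pot stands upright on the middle of the shelf (all of step 2 and horizontal distance between pot_mid and shelf_mid below 0.015 m and height (world z) of pot_mid between 0.108 and 0.119 m and angle between pot_mid's own z axis and vertical below 0.1 rad), for 0.2 s.
At the end, for the whole second after the job is handed in: Each prop upright on the tile of its shape, within 12 mm of its centre; shelf level on both props, within 15 mm of the bat's centre and 0.17 rad of its length; pot upright on the shelf within 15 mm of its centre; all released, at rest (all of step 3 and contact force between kiln_shelf and round_prop above 0.2 N and contact force between kiln_shelf and square_prop above 0.2 N and contact force between pot and kiln_shelf above 0.2 N and linear speed of each of round_prop, square_prop, kiln_shelf, pot below 0.01 m/s and angular speed of each of round_prop, square_prop, kiln_shelf, pot below 0.1 rad/s); the robot touches nothing.
It fails at once if the tape roll is moved by more than 20 mm (distance of tape_roll_mid from where it was at the start of the episode above 0.02 m).
It fails at once if the match box is moved by more than 20 mm (distance of match_box_mid from where it was at the start of the episode above 0.02 m).
It also fails if it takes over 112 s, if anything falls off the work surface, if the arm or the gripper's body presses on something with over 40 N, if the wrist force passes 120 N, or if a joint passes its speed limit or range.

### The arm

A 6-joint arm with a two-finger parallel gripper is mounted at the origin on a cart in front of the work surface, level with it; the furniture and walls round the work are solid. World frame = base frame: x ahead of the robot, y to its left, z up, the work surface at z = 0. Lengths are in m, angles in rad, forces in N, time in s.
With the tool pointing down it reaches from about 0.275 to 0.825 m from the base axis. Payload 4.9 kg.
Tool frame: the origin (TCP) lies midway between the tips of the shut fingers; the grasp point (between the pads) lies 19 mm behind it; z points along the fingers, y is the line along which they close (so a half turn about z gives the same grasp; the last joint's range is limited). The gripper opens to 85 mm and grips with 20 to 120 N. Pads are 22 mm wide; open, the fingers measure 114 mm over their backs; the gripper's body (76 mm by 85 mm) begins 54 mm behind the grasp point. The pads swing forward as they close: fully open they stand 13 mm farther back than shut.
Start: joints at [-1.343, 0.326, -0.193, 1.052, 0, 1.437], TCP at [0.195, -0.514, 0.231] pointing down, gripper open.
Joint ranges: [-2.65, 2.65], [-0.97, 1.79], [-1.3, 1.35], [-1.93, 2.1], [-1.47, 1.37], [-3.14, 3.14]. Speed limits (rad/s): [2.57, 2.57, 3.14, 3.14, 3.14, 3.14].

### API

Orientations are given as a unit quaternion [x, y, z, w].
In Python, from bench import arm gives the robot as it stands.
- The arm moves only by the tool arm_command, never from a script. Its argument "rows" is a list of rows, each a list of 5 numbers: the shift along the tool's x, y, z normalised to -1 to 1, where 1 is 0.25 m, then the turn about the tool's z normalised to -1 to 1, where 1 is 90 degrees, then the opening, from 0 (shut) to 1 (fully open). A call has 1 to 8 rows; each row shifts and turns the commanded pose from where the row before left it, along the tool's axes as they then stand; what a row does not reach is not made up. A row lasts 1/10 s, in which the tool goes at most 50 mm and 8.59 degrees, less where a joint would pass 70% of its speed; a pose out of reach is approached as far as the arm can. A call with a number of a shift or a turn outside -1 to 1 is refused whole. A call with a gripper value outside its range is refused whole. The fingers move at their own pace and stop on an object; "grip_force" is the grip in N (left out, the last holds). Time passes only in rows, so rows that do not move let the fingers close. It gives the time, the measured TCP pose, the force, the opening and the grip force at its end, in the units of the state.
- arm.get_obs(): the state, without advancing time (a new reading comes with each control period).
- arm.capture(name): name is "side" or "top"; returns (picture, depth): 420x560x3 uint8, red, green, blue; 420x560 float32, m along the optical axis (not along the pixel's ray), 0 where there is no reading.
- arm.camera_params(name): a dict with "fx", "fy", "cx", "cy" (pixels), "rvec" (rotation vector, rad) and "tvec" (3), from world to camera coordinates, as OpenCV has them. Camera axes: x right, y down, z forward; pixel columns grow to the right and rows downward; lengths in m; the calibration is good to about 2 mm. A picture is of the moment at which its call begins. camera_params takes no time and is no camera call.
- arm.job_done(): hands the job in; it is judged then, once.
The state is a dict: "time": time; "joints": joint angles; "dq": joint speeds; "tau": joint torques, N m; "tcp_pos": TCP position; "orientation": TCP orientation; "ft_force": force on the tool from outside, world axes, zero at the start; "wrist_torque": the same for the moment, N m; "width": finger opening in m; "grip_force": force on a finger pad.
Only numpy, scipy, OpenCV 4.12 (cv2) and the standard library are available. Lean on these libraries where they do the work, as an engineer would, in place of code of your own. Each camera call takes 0.05 s, during which the arm holds its last target. There are 200 camera calls.

## Working session

There is one attempt and no reset: what is moved stays moved. The work goes in short steps, Python scripts to look and compute and a tool call to move; the robot and the scene stay as the last step left them, time stands still between calls to the robot, and variables do not carry over. Pictures are saved under pics/ and viewed, at most 14 in all, crops included, and the job is handed in when it is done.

Besides the shell and the picture viewer there is one more tool, called after ">>>" as name(argument=value, ...) on one line, values as JSON. arm_command: Moves the arm, as the interface text tells. Its arguments: {"type":"object","properties":{"rows":{"type":"array","items":{"type":"array","items":{"type":"number","minimum":-1,"maximum":1}}},"grip_force":{"type":"number"}},"required":["rows"]}

```bash
mkdir -p pics
cat > h.py <<'E'
import numpy as np, cv2
from bench import arm
def cam(n):
    p=arm.camera_params(n); R=cv2.Rodrigues(np.array(p["rvec"],float))[0]
    return p,R,np.array(p["tvec"],float).ravel()
def ray(n,u,v,z):
    p,R,t=cam(n); d=R.T@np.array([(u-p["cx"])/p["fx"],(v-p["cy"])/p["fy"],1]); c=-R.T@t
    return c+d*(z-c[2])/d[2]
def cloud(n,dep):
    p,R,t=cam(n); v,u=np.mgrid[:420,:560]
    P=np.stack([(u-p["cx"])/p["fx"]*dep,(v-p["cy"])/p["fy"]*dep,dep],-1)
    return (P-t)@R
def save(name,im): cv2.imwrite("pics/"+name,cv2.cvtColor(im,cv2.COLOR_RGB2BGR))
E
python3 - <<'E'
from h import *
for n in("top","side"):
    im,d=arm.capture(n); save(n+"0.png",im); np.savez(n+"0.npz",im=im,d=d)
    p,R,t=cam(n); print(n,p["fx"],-R.T@t, R[2])
print(arm.get_obs())
E
```

```text
top 522.324019193509 [0.37510313 0.04992172 1.17986947] [ 0.17042361 -0.01909434 -0.98518587]
side 423.90914627584283 [0.47444841 0.92102241 0.62869211] [ 0.08577394 -0.83069512 -0.55008041]
{'time': 0.1, 'joints': array([-1.34321576e+00,  3.26862520e-01, -1.93467626e-01,  1.05199944e+00,
       -2.19301226e-05,  1.43660486e+00]), 'dq': array([-0.00010169, -0.00226187,  0.00197352, -0.00070644, -0.00130562,
       -0.00055747]), 'tau': array([ 1.68518463e-04, -4.44239902e+01,  2.63038605e+01,  7.89810758e-03,
       -1.71720626e-04,  4.50978614e-07]), 'tcp_pos': array([ 0.19455493, -0.51389249,  0.23059025]), 'orientation': array([ 9.83684392e-01,  1.79901164e-01, -4.67375307e-05, -7.65282332e-04]), 'ft_force': array([ 0.00299272, -0.86734516, -0.37310915]), 'wrist_torque': array([-0.05890549, -0.01614773, -0.01854341]), 'grip_force': 0.0, 'width': 0.08541390219142966}
```

View pics/top0.png

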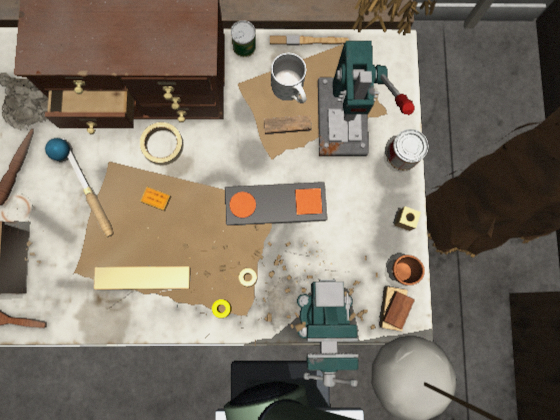

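View pics/side0.png

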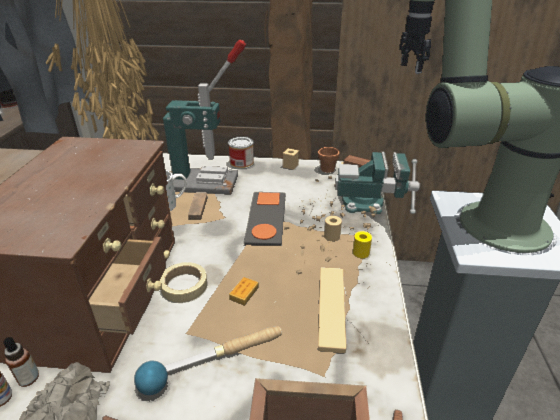

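The top view has ring-shaped candidates for the round prop: buff tube (248,277), yellow tube (221,309), which is the excluded one, and the tape roll (161,143). The square prop is the block at (409,217). The brown block (397,308) and the wood (287,126) are not props. The pot is at (407,269); the mug (289,75) and can (410,148) are not it. The shelf is at (142,278), and the bat at (275,203) has its round tile at (243,205) and square tile at (309,202). I choose the buff tube and check it in a crop.

Run:
```python
from h import *
z=np.load("top0.npz"); im,d=z["im"],z["d"]; P=cloud("top",d)
hsv=cv2.cvtColor(im,cv2.COLOR_RGB2HSV)
a=im[240:330,200:290]; b=im[190:330,370:440]
save("crop0.png",np.hstack([cv2.resize(a,(400,400)),cv2.resize(b,(200,400))]))
def obj(name,box,zlo,zhi,ztop,H=None):
    x0,y0,x1,y1=box; m=np.zeros(d.shape,np.uint8)
    h=P[...,2]; s=((h>zlo)&(h<zhi)&(d>0))
    if H is not None: s&=(hsv[...,0]<=H)&(hsv[...,1]>150)
    m[y0:y1,x0:x1]=s[y0:y1,x0:x1]
    cs,_=cv2.findContours(m,cv2.RETR_EXTERNAL,cv2.CHAIN_APPROX_NONE)
    c=max(cs,key=cv2.contourArea)
    W=np.array([ray("top",u,v,ztop)[:2] for u,v in c[:,0]])*1000
    (cx,cy),(w,l),ang=cv2.minAreaRect(W.astype(np.float32))
    print(name,"c",round(cx,1),round(cy,1),"size",round(w,1),round(l,1),"ang",round(ang,1),"z",np.median(h[m>0]).round(4))
obj("roundprop",(232,262,264,294),.04,.06,.05)
obj("yellow",(205,293,237,325),.03,.06,.05)
obj("squareprop",(392,200,428,236),.04,.06,.05)
obj("pot",(385,248,430,290),.05,.07,.063)
obj("shelf",(85,255,200,300),.01,.025,.016)
obj("bat",(215,170,335,235),.008,.03,.012)
obj("rtile",(225,185,262,225),.008,.03,.016,12)
obj("stile",(290,180,328,222),.008,.03,.016,12)
obj("tape",(135,118,190,170),.015,.035,.025)
obj("match",(135,180,175,215),.01,.025,.017)
obj("brick",(378,283,420,335),.01,.1,.03)
obj("vise",(290,270,365,400),.02,.3,.1)
obj("press",(310,30,420,165),.02,.5,.1)
obj("can",(385,120,432,172),.02,.2,.1)
for n,b in dict(vise=(290,270,365,400),press=(310,30,420,165),can=(385,120,432,172),brick=(378,283,420,335)).items():
    q=P[b[1]:b[3],b[0]:b[2]].reshape(-1,3); q=q[q[:,2]>.02]; print(n,q.min(0).round(3),q.max(0).round(3))
```

```text
roundprop c 433.3 88.1 size 38.5 36.5 ang 0.1 z 0.0509
yellow c 365.9 144.0 size 37.7 38.2 ang 0.6 z 0.0504
squareprop c 562.1 -267.7 size 40.1 41.3 ang 69.4 z 0.0509
pot c 446.5 -256.7 size 66.7 64.3 ang 87.6 z 0.0619
shelf c 433.5 321.7 size 210.3 48.2 ang 89.9 z 0.0166
bat c 594.6 26.1 size 103.4 229.7 ang 3.1 z 0.0139
rtile c 598.5 101.4 size 57.7 56.6 ang 0.6 z 0.0168
stile c 606.5 -47.3 size 55.7 58.8 ang 0.0 z 0.0169
tape c 740.3 288.4 size 97.1 94.7 ang 47.0 z 0.0253
match c 611.5 298.1 size 61.0 37.8 ang 68.9 z 0.0178
brick c 363.5 -237.8 size 66.2 89.8 ang 79.8 z 0.0474
vise c 320.2 -80.0 size 111.6 211.7 ang 90.0 z 0.1028
press c 822.1 -170.6 size 209.9 264.1 ang 89.9 z 0.0773
can c 704.9 -257.3 size 74.5 92.9 ang 44.3 z 0.073
vise [ 0.208 -0.143  0.02 ] [0.428 0.05  1.18 ]
press [ 0.375 -0.293  0.02 ] [1.001 0.05  1.18 ]
can [ 0.375 -0.311  0.021] [0.758 0.05  1.18 ]
brick [ 0.317 -0.274  0.02 ] [0.42 0.05 1.18]
```

View pics/crop0.png

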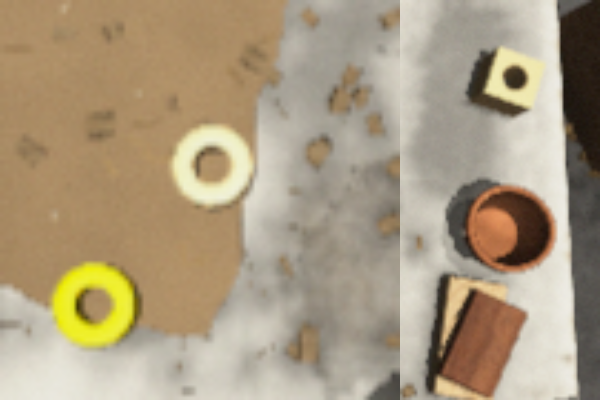

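The crop confirms the buff tube, well clear of the yellow one. The square block is turned by about 20°, and the pot stands upright and open. Next I check the heights of the trunk, the lamp-like sphere and the wall around the right-hand side.

Run:
```python
from h import *
z=np.load("top0.npz"); P=cloud("top",z["d"])
for n,(u,v) in {"trunk":(440,230),"trunk2":(480,200),"trunk3":(550,150),"floor":(470,280),"sphere":(412,375),"stick":(470,400),"blk":(540,350),"can":(410,145),"visetop":(330,294),"visearm":(333,362),"brick":(400,308),"presshead":(357,60),"lever":(404,104),"tip":(431,235),"edge":(425,300)}.items(): print(n,P[v,u].round(3))
z=np.load("side0.npz"); P=cloud("side",z["d"])
for n,(u,v) in {"post":(290,100),"post low":(290,140),"boards":(220,100),"boardr":(370,100),"vise":(378,165),"vhandle":(414,170),"pressrear":(200,95)}.items(): print(n,P[v,u].round(3))
z=np.load("top0.npz"); P=cloud("top",z["d"]);q=P[270:345,290:365].reshape(-1,3);q=q[(z["d"][270:345,290:365].ravel()>0)&(q[:,2]>.03)];print(q.min(0),q.max(0))
```

```text
trunk [ 0.55  -0.371 -0.06 ]
trunk2 [ 0.577 -0.375  0.175]
trunk3 [ 0.601 -0.377  0.433]
floor [ 0.467 -0.756 -0.876]
sphere [ 0.344 -0.015  0.941]
stick [ 0.015 -0.727 -0.88 ]
blk [ 0.214 -0.915 -0.693]
can [ 0.722 -0.271  0.072]
visetop [ 0.396 -0.083  0.098]
visearm [ 0.264 -0.082  0.132]
brick [ 0.366 -0.238  0.051]
presshead [ 0.839 -0.127  0.241]
lever [ 0.689 -0.171  0.394]
tip [ 0.548 -0.374 -0.137]
edge [ 0.383 -0.308 -0.002]
post [ 0.575 -0.37   0.176]
post low [ 0.572 -0.362  0.044]
boards [ 0.986 -1.113 -0.096]
boardr [ 0.258 -0.985 -0.026]
vise [ 0.325 -0.051  0.127]
vhandle [ 0.221 -0.105  0.09 ]
pressrear [ 0.787 -0.12   0.269]
[ 0.29280254 -0.13195709  0.03023712] [ 0.42766221 -0.03216713  0.13562521]
```

```bash
cat > go.py <<'E'
import sys; from h import *
from scipy.spatial.transform import Rotation as Ro
# usage: go.py x y z psi_deg -> turn units, then total shift in tool axes (units) after the turn
o=arm.get_obs(); R=Ro.from_quat(o["orientation"]).as_matrix(); p=o["tcp_pos"]
psi=np.degrees(np.arctan2(R[1,0],R[0,0]))
print("t",o["time"],"tcp",p.round(4),"psi",psi.round(2),"w",round(o["width"],4),"F",o["ft_force"].round(1),"j6",o["joints"][5].round(2),"tilt",R[2].round(3))
if len(sys.argv)>4:
    x,y,z,t=map(float,sys.argv[1:5]); tr=np.radians(t); d=np.array([x,y,z])-p
    X=np.array([np.cos(tr),np.sin(tr),0]); Y=np.array([np.sin(tr),-np.cos(tr),0])
    print("turn units",((psi-t)/90).round(4),"shift units",np.round([d@X/.25,d@Y/.25,-d[2]/.25],4))
E
python3 go.py 0.3 -0.3 0.23 69.4
```

```text
t 0.1 tcp [ 0.1946 -0.5139  0.2306] psi 20.73 w 0.0854 F [ 0.  -0.9 -0.4] j6 1.44 tilt [ 0.    -0.002 -1.   ]
turn units -0.5408 shift units [0.9493 0.0938 0.0024]
```

>>> arm_command(rows=[[0, 0, 0, -0.09, 1], [0, 0, 0, -0.09, 1], [0, 0, 0, -0.09, 1], [0, 0, 0, -0.09, 1], [0, 0, 0, -0.09, 1], [0, 0, 0, -0.09, 1]])

```text
time: 0.7
tcp_pos: [0.1946, -0.514, 0.2308]
orientation: [0.821, 0.571, 0.0, -0.0]
ft_force: [-0.3, 0.6, -0.4]
width: 0.0854
grip_force: 0.0
```

```bash
python3 go.py 0.3 -0.3 0.23 69.4; python3 go.py 0.562 -0.268 0.12 69.4
```

```text
t 0.7 tcp [ 0.1946 -0.514   0.2308] psi 69.66 w 0.0854 F [-0.3  0.6 -0.4] j6 0.58 tilt [ 0.001 -0.001 -1.   ]
turn units 0.0029 shift units [0.9498 0.0934 0.0032]
t 0.7 tcp [ 0.1946 -0.514   0.2308] psi 69.66 w 0.0854 F [-0.3  0.6 -0.4] j6 0.58 tilt [ 0.001 -0.001 -1.   ]
turn units 0.0029 shift units [1.4383 1.0293 0.4432]
```

>>> arm_command(rows=[[0.19, 0.019, 0, 0, 1], [0.19, 0.019, 0, 0, 1], [0.19, 0.019, 0, 0, 1], [0.19, 0.019, 0, 0, 1], [0.19, 0.019, 0, 0, 1], [0, 0, 0, 0, 1]])

```text
time: 1.3
tcp_pos: [0.3017, -0.2954, 0.2309]
orientation: [0.821, 0.572, 0.001, -0.001]
ft_force: [-0.9, -1.4, -0.3]
width: 0.0854
grip_force: 0.0
```

>>> arm_command(rows=[[0.08, 0.156, 0.03, 0, 1], [0.08, 0.156, 0.03, 0, 1], [0.08, 0.156, 0.05, 0, 1], [0.08, 0.156, 0.07, 0, 1], [0.08, 0.156, 0.08, 0, 1], [0.08, 0.156, 0.08, 0, 1], [0, 0, 0, 0, 1], [0, 0, 0, 0, 1]])

```text
time: 2.1
tcp_pos: [0.5616, -0.2708, 0.1442]
orientation: [0.822, 0.569, -0.001, -0.002]
ft_force: [-0.8, -0.4, 0.4]
width: 0.0856
grip_force: 0.0
```

```bash
python3 go.py 0.562 -0.268 0.015 69.4
python3 - <<'E'
from h import *
im,d=arm.capture("side"); a=cv2.resize(im[60:260,180:430],(750,600)); save("s1.png",a)
E
```

```text
t 2.1 tcp [ 0.5616 -0.2708  0.1442] psi 69.37 w 0.0856 F [-0.8 -0.4  0.4] j6 1.36 tilt [ 0.    -0.003 -1.   ]
turn units -0.0003 shift units [ 0.0108 -0.0026  0.5168]
```

View pics/s1.png

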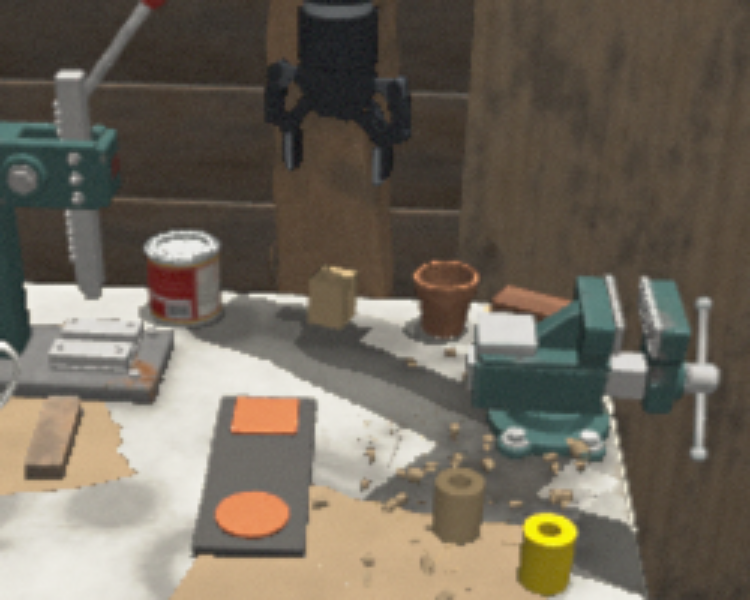

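The gripper hangs straight above the square prop (335,300 in the crop), with the fingers straddling it. Descending and gripping.

>>> arm_command(rows=[[0.01, -0.003, 0.12, 0, 1], [0, 0, 0.12, 0, 1], [0, 0, 0.12, 0, 1], [0, 0, 0.12, 0, 1], [0, 0, 0.048, 0, 1], [0, 0, 0, 0, 1], [0, 0, 0, 0, 1]])

```text
time: 2.85
tcp_pos: [0.5627, -0.2693, 0.016]
orientation: [0.823, 0.568, 0.0, 0.001]
ft_force: [-0.2, -0.4, -1.2]
width: 0.0856
grip_force: 0.0
```

>>> arm_command(rows=[[0, 0, 0, 0, 0], [0, 0, 0, 0, 0], [0, 0, 0, 0, 0], [0, 0, 0, 0, 0], [0, 0, 0, 0, 0], [0, 0, 0, 0, 0], [0, 0, 0, 0, 0], [0, 0, 0, 0, 0]], grip_force=40)

```text
time: 3.65
tcp_pos: [0.5629, -0.2686, 0.0152]
orientation: [0.822, 0.569, 0.0, 0.001]
ft_force: [-0.1, 0.1, 6.3]
width: 0.0375
grip_force: 41.0
```

```bash
python3 go.py 0.562 -0.268 0.12 69.4;python3 go.py 0.6065 -0.0473 0.12 93.1
```

```text
t 3.65 tcp [ 0.5629 -0.2686  0.0152] psi 69.34 w 0.0375 F [-0.1  0.1  6.3] j6 1.37 tilt [-0.     0.002 -1.   ]
turn units -0.0007 shift units [ 0.0011 -0.0042 -0.419 ]
t 3.65 tcp [ 0.5629 -0.2686  0.0152] psi 69.34 w 0.0375 F [-0.1  0.1  6.3] j6 1.37 tilt [-0.     0.002 -1.   ]
turn units -0.264 shift units [ 0.8746  0.2221 -0.419 ]
```

>>> arm_command(rows=[[0, 0, -0.1, 0, 0], [0, 0, -0.16, 0, 0], [0, 0, -0.16, 0, 0], [0, 0, 0, -0.088, 0], [0, 0, 0, -0.088, 0], [0, 0, 0, -0.088, 0], [0, 0, 0, 0, 0]])

```text
time: 4.35
tcp_pos: [0.5619, -0.268, 0.1189]
orientation: [0.688, 0.726, -0.0, -0.0]
ft_force: [-0.7, 1.0, -2.2]
width: 0.037
grip_force: 40.4
```

>>> arm_command(rows=[[0.1, 0.03, 0, 0, 0], [0.15, 0.04, 0, 0, 0], [0.16, 0.04, 0, 0, 0], [0.16, 0.04, 0, 0, 0], [0.15, 0.04, 0, 0, 0], [0.1, 0.02, 0, 0, 0], [0.05, 0.012, 0, 0, 0], [0, 0, 0, 0, 0]])

```text
time: 5.15
tcp_pos: [0.6059, -0.0468, 0.119]
orientation: [0.687, 0.726, -0.0, -0.0]
ft_force: [-0.3, -0.7, -1.2]
width: 0.0376
grip_force: 40.4
```

```bash
python3 go.py 0.6065 -0.0473 0.0315 93.1
```

```text
t 5.15 tcp [ 0.6059 -0.0468  0.119 ] psi 93.14 w 0.0376 F [-0.3 -0.7 -1.2] j6 1.32 tilt [ 0.    -0.001 -1.   ]
turn units 0.0004 shift units [-0.0023  0.0025  0.3499]
```

>>> arm_command(rows=[[-0.002, 0.002, 0.1, 0, 0], [0, 0, 0.1, 0, 0], [0, 0, 0.08, 0, 0], [0, 0, 0.04, 0, 0], [0, 0, 0.015, 0, 0], [0, 0, 0.008, 0, 0], [0, 0, 0, 0, 0], [0, 0, 0, 0, 0]])

```text
time: 5.95
tcp_pos: [0.6072, -0.0489, 0.0345]
orientation: [0.688, 0.726, 0.0, 0.001]
ft_force: [-0.0, 0.3, -1.6]
width: 0.0375
grip_force: 40.5
```

```bash
python3 go.py 0.6065 -0.0473 0.0315 93.1
```

```text
t 5.95 tcp [ 0.6072 -0.0489  0.0345] psi 93.07 w 0.0375 F [-0.   0.3 -1.6] j6 1.32 tilt [-0.001  0.002 -1.   ]
turn units -0.0003 shift units [ 0.0066 -0.0025  0.0122]
```

>>> arm_command(rows=[[0.006, -0.002, 0.006, 0, 0], [0, 0, 0.006, 0, 0], [0, 0, 0, 0, 0], [0, 0, 0, 0, 0.6], [0, 0, 0, 0, 1], [0, 0, 0, 0, 1], [0, 0, 0, 0, 1], [0, 0, 0, 0, 1]])

```text
time: 6.75
tcp_pos: [0.6058, -0.0472, 0.0304]
orientation: [0.688, 0.726, -0.0, -0.0]
ft_force: [1.0, -0.7, 0.5]
width: 0.0852
grip_force: 0.0
```

```bash
python3 go.py 0.4333 0.088 0.13 93.1
```

```text
t 6.75 tcp [ 0.6058 -0.0472  0.0304] psi 93.09 w 0.0852 F [ 1.  -0.7  0.5] j6 1.32 tilt [-0. -0. -1.]
turn units -0.0001 shift units [ 0.5772 -0.6599 -0.3983]
```

>>> arm_command(rows=[[0, 0, -0.13, 0, 1], [0, 0, -0.18, 0, 1], [0, 0, -0.09, 0, 1], [0.12, -0.14, 0, 0, 1], [0.13, -0.15, 0, 0, 1], [0.13, -0.15, 0, 0, 1], [0.12, -0.14, 0, 0, 1], [0.077, -0.08, 0, 0, 1]])

```text
time: 7.55
tcp_pos: [0.4297, 0.0894, 0.1303]
orientation: [0.687, 0.726, -0.001, -0.001]
ft_force: [1.4, -0.2, -1.0]
width: 0.0854
grip_force: 0.0
```

>>> arm_command(rows=[[0, 0, 0, 0, 1], [0, 0, 0, 0, 1]])

```text
time: 7.75
tcp_pos: [0.4338, 0.0882, 0.131]
orientation: [0.687, 0.726, 0.0, 0.001]
ft_force: [0.1, -0.3, -0.1]
width: 0.0851
grip_force: 0.0
```

```bash
python3 go.py 0.4333 0.0881 0.015 93.1;  python3 - <<'E'
from h import *
im,d=arm.capture("side"); a=cv2.resize(im[60:260,180:430],(750,600)); save("s2.png",a)
E
```

```text
t 7.75 tcp [0.4338 0.0882 0.131 ] psi 93.15 w 0.0851 F [ 0.1 -0.3 -0.1] j6 1.55 tilt [-0.     0.001 -1.   ]
turn units 0.0006 shift units [-0.0005 -0.0019  0.4638]
```

View pics/s2.png

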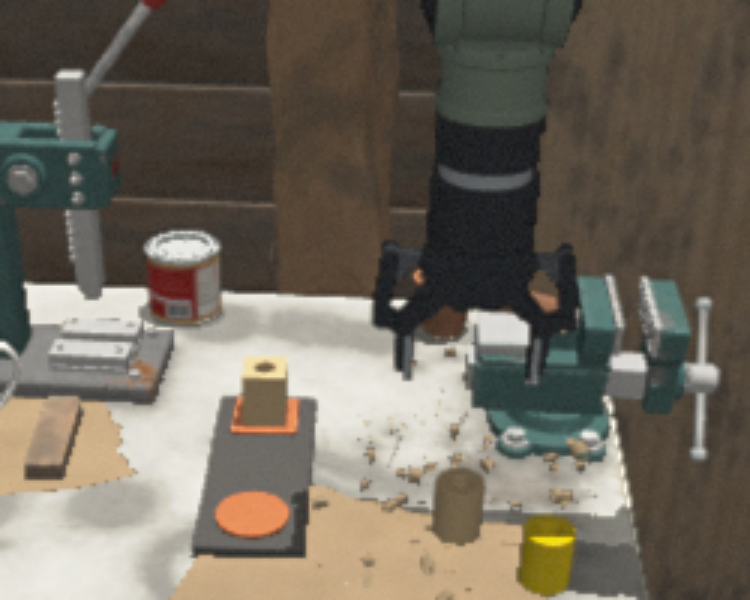

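The square prop stands centred on the square tile (265,395). The gripper is above the round prop (459,505), clear of the yellow tube.

>>> arm_command(rows=[[0, 0, 0.12, 0, 1], [0, 0, 0.12, 0, 1], [0, 0, 0.12, 0, 1], [0, 0, 0.08, 0, 1], [0, 0, 0.024, 0, 1], [0, 0, 0, 0, 1], [0, 0, 0, 0, 1]])

```text
time: 8.5
tcp_pos: [0.4345, 0.0877, 0.0151]
orientation: [0.688, 0.726, 0.0, 0.0]
ft_force: [-0.1, 0.1, 0.4]
width: 0.0855
grip_force: 0.0
```

>>> arm_command(rows=[[0, 0, 0, 0, 0], [0, 0, 0, 0, 0], [0, 0, 0, 0, 0], [0, 0, 0, 0, 0], [0, 0, 0, 0, 0], [0, 0, 0, 0, 0], [0, 0, 0, 0, 0], [0, 0, 0, 0, 0]])

```text
time: 9.3
tcp_pos: [0.4338, 0.0881, 0.0153]
orientation: [0.688, 0.726, 0.0, 0.0]
ft_force: [-1.2, 0.1, 6.0]
width: 0.0391
grip_force: 39.7
```

>>> arm_command(rows=[[0, 0, -0.1, 0, 0], [0, 0, -0.16, 0, 0], [0, 0, -0.16, 0, 0], [0, 0, 0, 0, 0], [0, 0, 0, 0, 0]])

```text
time: 9.8
tcp_pos: [0.434, 0.0881, 0.1203]
orientation: [0.688, 0.726, 0.001, 0.001]
ft_force: [-0.1, -0.1, -2.3]
width: 0.0386
grip_force: 40.9
```

```bash
python3 go.py 0.5985 0.1014 0.0315 93.1
```

```text
t 9.8 tcp [0.434  0.0881 0.1203] psi 93.1 w 0.0386 F [-0.1 -0.1 -2.3] j6 1.55 tilt [-0.     0.003 -1.   ]
turn units -0.0001 shift units [0.0176 0.6598 0.3551]
```

>>> arm_command(rows=[[0.003, 0.1, 0, 0, 0], [0.003, 0.15, 0, 0, 0], [0.003, 0.15, 0, 0, 0], [0.003, 0.14, 0, 0, 0], [0.003, 0.08, 0, 0, 0], [0.003, 0.04, 0, 0, 0], [0, 0, 0, 0, 0], [0, 0, 0, 0, 0]])

```text
time: 10.6
tcp_pos: [0.5959, 0.1014, 0.1182]
orientation: [0.688, 0.726, -0.001, -0.001]
ft_force: [-0.9, -0.2, -0.6]
width: 0.0391
grip_force: 40.8
```

>>> arm_command(rows=[[0, 0, 0.1, 0, 0], [0, 0, 0.1, 0, 0], [0, 0, 0.08, 0, 0], [0, 0, 0.04, 0, 0], [0, 0, 0.015, 0, 0], [0, 0, 0.01, 0, 0], [0, 0, 0, 0, 0], [0, 0, 0, 0, 0]])

```text
time: 11.4
tcp_pos: [0.5985, 0.1014, 0.0342]
orientation: [0.688, 0.726, 0.001, 0.001]
ft_force: [0.8, -0.4, -1.7]
width: 0.0389
grip_force: 40.9
```

```bash
python3 go.py 0.5985 0.1014 0.0315 93.1
```

```text
t 11.4 tcp [0.5985 0.1014 0.0342] psi 93.09 w 0.0389 F [ 0.8 -0.4 -1.7] j6 1.56 tilt [ 0.     0.002 -1.   ]
turn units -0.0001 shift units [-0.0002 -0.0002  0.0109]
```

>>> arm_command(rows=[[0, 0, 0.006, 0, 0], [0, 0, 0.006, 0, 0], [0, 0, 0, 0, 0], [0, 0, 0, 0, 0.6], [0, 0, 0, 0, 1], [0, 0, 0, 0, 1], [0, 0, 0, 0, 1], [0, 0, 0, 0, 1]])

```text
time: 12.2
tcp_pos: [0.5978, 0.1014, 0.0302]
orientation: [0.688, 0.726, -0.0, -0.0]
ft_force: [0.3, -1.5, 0.1]
width: 0.0854
grip_force: 0.0
```

>>> arm_command(rows=[[0, 0, -0.1, 0, 1], [0, 0, -0.16, 0, 1], [0, 0, -0.16, 0, 1], [0, 0, 0, 0.034, 1], [0, 0, 0, 0, 1]])

```text
time: 12.7
tcp_pos: [0.5988, 0.1015, 0.1368]
orientation: [0.707, 0.707, 0.001, 0.001]
ft_force: [-0.1, -1.1, 0.5]
width: 0.0856
grip_force: 0.0
```

```bash
python3 go.py 0.4335 0.3217 0.1 90
```

```text
t 12.7 tcp [0.5988 0.1015 0.1368] psi 90.03 w 0.0856 F [-0.1 -1.1  0.5] j6 1.62 tilt [ 0.     0.003 -1.   ]
turn units 0.0004 shift units [ 0.8809 -0.6613  0.1471]
```

>>> arm_command(rows=[[0.13, -0.1, 0, 0, 1], [0.14, -0.105, 0, 0, 1], [0.14, -0.105, 0, 0, 1], [0.14, -0.105, 0, 0, 1], [0.14, -0.105, 0.05, 0, 1], [0.14, -0.105, 0.05, 0, 1], [0.05, -0.036, 0.047, 0, 1], [0, 0, 0, 0, 1]])

```text
time: 13.5
tcp_pos: [0.4292, 0.3217, 0.096]
orientation: [0.705, 0.709, -0.003, -0.001]
ft_force: [-0.8, -0.6, -0.3]
width: 0.0851
grip_force: 0.0
```

>>> arm_command(rows=[[0, 0, 0, 0, 1]])

```text
time: 13.6
tcp_pos: [0.4323, 0.3207, 0.0977]
orientation: [0.707, 0.708, -0.001, 0.0]
ft_force: [-0.3, 0.6, 0.7]
width: 0.0853
grip_force: 0.0
```

```bash
python3 go.py 0.4335 0.3217 0.001 90
python3 - <<'E'
from h import *
im,d=arm.capture("side"); a=im[100:370,180:430]; 
im2,d2=arm.capture("top"); np.savez("top1.npz",im=im2,d=d2); b=im2[140:320,60:340]
save("s3.png",np.hstack([cv2.resize(a,(300,324)),cv2.resize(b,(500,324))]))
P=cloud("top",d2)
def top(name,c,zl,zh,r=.045):
    q=P.reshape(-1,3); m=(abs(P[...,2]-(zl+zh)/2)<(zh-zl)/2)&(np.hypot(P[...,0]-c[0],P[...,1]-c[1])<r)&(d2>0)
    cs,_=cv2.findContours(m.astype(np.uint8),0,1)
    if not cs: print(name,"none"); return
    k=max(cs,key=cv2.contourArea); W=np.array([ray("top",u,v,.066)[:2] for u,v in k[:,0]],np.float32)
    print(name,cv2.minAreaRect(W), np.median(P[...,2][m]))
top("rprop",(.5985,.1014),.055,.075); top("sprop",(.6065,-.0473),.055,.075)
E
```

```text
t 13.6 tcp [0.4323 0.3207 0.0977] psi 90.07 w 0.0853 F [-0.3  0.6  0.7] j6 2.07 tilt [-0.001 -0.001 -1.   ]
turn units 0.0007 shift units [0.004  0.0047 0.387 ]
rprop ((0.5965706706047058, 0.10148591548204422), (0.039864540100097656, 0.0369095541536808), 0.26023492217063904) 0.06639294884542077
sprop ((0.6047744750976562, -0.04677284508943558), (0.0400640033185482, 0.03879556059837341), 3.659651756286621) 0.06693075906391509
```

View pics/s3.png

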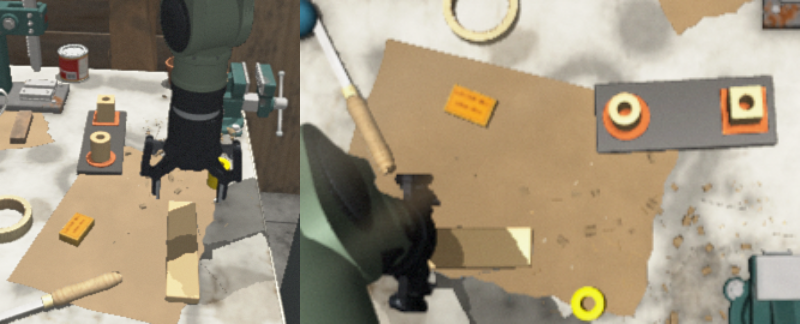

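Both props stand on their own tiles, within 2 mm of the centres. The gripper is above the shelf's middle, so I descend.

>>> arm_command(rows=[[0, 0, 0.12, 0, 1], [0, 0, 0.12, 0, 1], [0, 0, 0.08, 0, 1], [0, 0, 0.04, 0, 1], [0, 0, 0.016, 0, 1], [0, 0, 0.006, 0, 1], [0, 0, 0, 0, 1]])

```text
time: 14.4
tcp_pos: [0.4334, 0.3215, 0.0038]
orientation: [0.707, 0.707, 0.001, 0.0]
ft_force: [-0.3, 0.5, -0.6]
width: 0.0854
grip_force: 0.0
```

```bash
python3 go.py 0.4335 0.3217 0.001 90
```

```text
t 14.4 tcp [0.4334 0.3215 0.0038] psi 90.01 w 0.0854 F [-0.3  0.5 -0.6] j6 2.07 tilt [ 0.001  0.001 -1.   ]
turn units 0.0001 shift units [0.0007 0.0003 0.0114]
```

>>> arm_command(rows=[[0, 0, 0.01, 0, 1], [0, 0, 0, 0, 0], [0, 0, 0, 0, 0], [0, 0, 0, 0, 0], [0, 0, 0, 0, 0], [0, 0, 0, 0, 0], [0, 0, 0, 0, 0], [0, 0, 0, 0, 0]], grip_force=80)

```text
time: 15.2
tcp_pos: [0.4332, 0.3216, 0.0015]
orientation: [0.707, 0.707, 0.001, 0.0]
ft_force: [0.1, -1.1, 6.3]
width: 0.0476
grip_force: 83.6
```

>>> arm_command(rows=[[0, 0, -0.02, 0, 0], [0, 0, -0.05, 0, 0], [0, 0, -0.08, 0, 0], [0, 0, -0.1, 0, 0], [0, 0, -0.12, 0, 0], [0, 0, -0.1, 0, 0], [0, 0, -0.05, 0, 0], [0, 0, 0, 0, 0]])

```text
time: 16.0
tcp_pos: [0.4335, 0.322, 0.1325]
orientation: [0.707, 0.707, 0.002, 0.0]
ft_force: [0.8, 0.1, -3.8]
width: 0.0474
grip_force: 83.3
```

```bash
python3 go.py 0.6025 0.027 0.131 93.1
python3 - <<'E'
from h import *
im,d=arm.capture("side"); save("s4.png",im[150:400,150:450])
E
```

```text
t 16.0 tcp [0.4335 0.322  0.1325] psi 90.04 w 0.0474 F [ 0.8  0.1 -3.8] j6 2.07 tilt [ 0.002  0.003 -1.   ]
turn units -0.034 shift units [-1.2147  0.6111  0.0059]
```

View pics/s4.png

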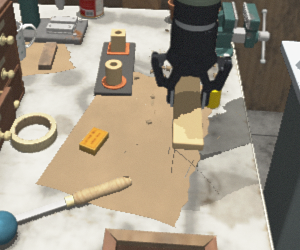

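The shelf is held level, clear of the yellow tube (212,98). I carry it over the bat.

>>> arm_command(rows=[[0, 0, 0, -0.034, 0], [-0.05, 0.03, 0, 0, 0], [-0.1, 0.05, 0, 0, 0], [-0.12, 0.06, 0, 0, 0], [-0.12, 0.06, 0, 0, 0], [-0.12, 0.06, 0, 0, 0], [-0.12, 0.06, 0, 0, 0], [-0.12, 0.06, 0, 0, 0]])

```text
time: 16.85
tcp_pos: [0.5372, 0.1369, 0.129]
orientation: [0.688, 0.725, -0.001, -0.001]
ft_force: [0.7, -0.1, -3.2]
width: 0.0479
grip_force: 83.2
```

>>> arm_command(rows=[[-0.12, 0.06, 0, 0, 0], [-0.12, 0.06, 0, 0, 0], [-0.1, 0.05, 0, 0, 0], [-0.08, 0.04, 0, 0, 0], [-0.04, 0.02, 0, 0, 0], [0, 0, 0, 0, 0], [0, 0, 0, 0, 0]])

```text
time: 17.55
tcp_pos: [0.6, 0.0279, 0.1297]
orientation: [0.688, 0.726, -0.0, -0.001]
ft_force: [-0.1, 0.3, -3.8]
width: 0.0479
grip_force: 83.3
```

```bash
python3 go.py 0.602 0.027 0.07 93.1
```

```text
t 17.55 tcp [0.6    0.0279 0.1297] psi 93.08 w 0.0479 F [-0.1  0.3 -3.8] j6 1.44 tilt [ 0.001 -0.002 -1.   ]
turn units -0.0002 shift units [-0.0039  0.0077  0.2386]
```

>>> arm_command(rows=[[-0.004, 0.007, 0.06, 0, 0], [0, 0, 0.07, 0, 0], [0, 0, 0.05, 0, 0], [0, 0, 0.03, 0, 0], [0, 0, 0.01, 0, 0], [0, 0, 0, 0, 0], [0, 0, 0, 0, 0]])

```text
time: 18.25
tcp_pos: [0.6034, 0.0266, 0.0762]
orientation: [0.688, 0.726, 0.0, 0.0]
ft_force: [-0.2, -0.1, -3.5]
width: 0.0478
grip_force: 83.2
```

```bash
python3 go.py 0.602 0.027 0.0675 93.1
python3 - <<'E'
from h import *
im,d=arm.capture("side"); a=cv2.resize(im[120:270,200:350],(600,600)); save("s5.png",a)
E
```

```text
t 18.25 tcp [0.6034 0.0266 0.0762] psi 93.1 w 0.0478 F [-0.2 -0.1 -3.5] j6 1.44 tilt [-0.     0.001 -1.   ]
turn units -0.0 shift units [ 0.0018 -0.0055  0.0347]
```

View pics/s5.png

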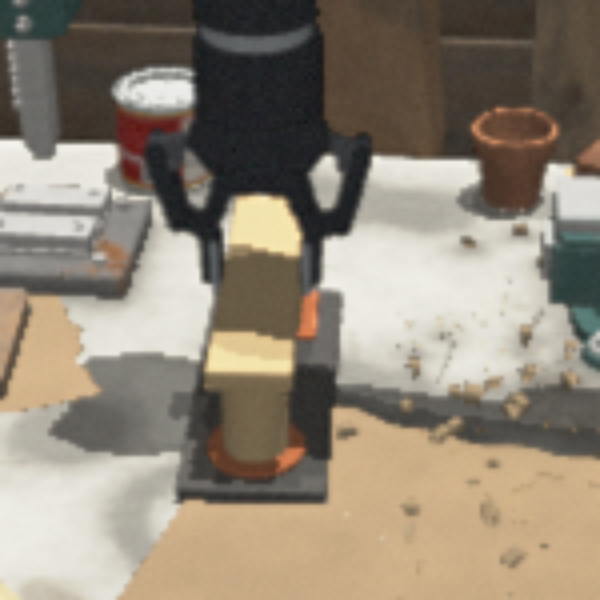

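The shelf hangs level over the round prop (255,430) and along the bat. Lowering the last 8 mm slowly.

>>> arm_command(rows=[[0, -0.004, 0.01, 0, 0], [0, 0, 0.008, 0, 0], [0, 0, 0.006, 0, 0], [0, 0, 0.004, 0, 0], [0, 0, 0, 0, 0], [0, 0, 0, 0, 0]])

```text
time: 18.9
tcp_pos: [0.6019, 0.0265, 0.0685]
orientation: [0.688, 0.726, 0.0, -0.0]
ft_force: [0.0, -0.4, -4.5]
width: 0.0481
grip_force: 83.2
```

```bash
python3 go.py 0.602 0.027 0.0675 93.1
```

```text
t 18.9 tcp [0.6019 0.0265 0.0685] psi 93.09 w 0.0481 F [ 0.  -0.4 -4.5] j6 1.44 tilt [ 0. -0. -1.]
turn units -0.0001 shift units [0.0019 0.0005 0.004 ]
```

>>> arm_command(rows=[[0, 0, 0.004, 0, 0], [0, 0, 0.003, 0, 0], [0, 0, 0, 0, 0], [0, 0, 0, 0, 0]])

```text
time: 19.3
tcp_pos: [0.6021, 0.0265, 0.0676]
orientation: [0.688, 0.726, 0.0, 0.0]
ft_force: [-2.8, -0.4, 5.8]
width: 0.0476
grip_force: 84.2
```

>>> arm_command(rows=[[0, 0, 0, 0, 0.7], [0, 0, 0, 0, 1], [0, 0, 0, 0, 1], [0, 0, 0, 0, 1], [0, 0, 0, 0, 1], [0, 0, -0.05, 0, 1], [0, 0, -0.15, 0, 1], [0, 0, -0.15, 0, 1]])

```text
time: 20.1
tcp_pos: [0.6011, 0.0266, 0.1553]
orientation: [0.688, 0.726, -0.001, -0.001]
ft_force: [1.4, -0.2, 0.4]
width: 0.0852
grip_force: 0.0
```

>>> arm_command(rows=[[0, 0, -0.1, 0, 1], [0, 0, -0.1, 0, 1], [0, 0, 0, -0.088, 1], [0, 0, 0, -0.088, 1], [0, 0, 0, -0.088, 1], [0, 0, 0, -0.088, 1], [0, 0, 0, -0.088, 1], [0, 0, 0, -0.088, 1]])

```text
time: 20.9
tcp_pos: [0.602, 0.0265, 0.2054]
orientation: [0.334, 0.942, 0.0, 0.0]
ft_force: [0.4, 0.2, 0.5]
width: 0.0854
grip_force: 0.0
```

>>> arm_command(rows=[[0, 0, 0, -0.088, 1], [0, 0, 0, -0.088, 1], [0, 0, 0, -0.088, 1], [0, 0, 0, -0.088, 1], [0, 0, 0, -0.088, 1], [0, 0, 0, 0, 1]])

```text
time: 21.5
tcp_pos: [0.602, 0.0265, 0.2052]
orientation: [-0.002, 1.0, -0.0, 0.0]
ft_force: [0.4, 0.2, -1.3]
width: 0.0852
grip_force: 0.0
```

```bash
python3 go.py 0.4465 -0.2567 0.12 180
```

```text
t 21.5 tcp [0.602  0.0265 0.2052] psi -179.81 w 0.0852 F [ 0.4  0.2 -1.3] j6 -0.08 tilt [-0.001 -0.    -1.   ]
turn units -3.9979 shift units [ 0.622  -1.1328  0.3409]
```

>>> arm_command(rows=[[0.08, -0.14, 0, 0, 1], [0.08, -0.15, 0, 0, 1], [0.08, -0.15, 0, 0, 1], [0.08, -0.15, 0, 0, 1], [0.08, -0.15, 0, 0, 1], [0.08, -0.15, 0, 0, 1], [0.08, -0.14, 0, 0, 1], [0.062, -0.103, 0, 0, 1]])

```text
time: 22.3
tcp_pos: [0.4463, -0.2594, 0.205]
orientation: [0.001, 1.0, -0.0, 0.0]
ft_force: [0.7, 0.2, -0.2]
width: 0.0855
grip_force: 0.0
```

>>> arm_command(rows=[[0, 0, 0.16, 0, 1], [0, 0, 0.18, 0, 1], [0, 0, 0, 0, 1], [0, 0, 0, 0, 1]])

```text
time: 22.7
tcp_pos: [0.4471, -0.257, 0.1198]
orientation: [-0.001, 1.0, 0.001, -0.001]
ft_force: [-0.2, 0.6, 0.6]
width: 0.0852
grip_force: 0.0
```

```bash
python3 go.py 0.4465 -0.2567 0.03 180
python3 - <<'E'
from h import *
im,d=arm.capture("side"); a=cv2.resize(im[70:270,200:400],(450,450))
im2,d2=arm.capture("top"); np.savez("top2.npz",im=im2,d=d2); b=cv2.resize(im2[160:340,210:440],(350,274))
c=np.zeros((450,800,3),np.uint8); c[:,:450]=a; c[:274,450:]=b; save("s6.png",c)
P=cloud("top",d2); m=(abs(P[...,2]-.083)<.008)&(abs(P[...,0]-.6)<.06)&(abs(P[...,1]-.027)<.13)&(d2>0)
k=max(cv2.findContours(m.astype(np.uint8),0,1)[0],key=cv2.contourArea)
print(cv2.minAreaRect(np.array([ray("top",u,v,.082)[:2] for u,v in k[:,0]],np.float32)*1000),np.median(P[...,2][m]))
E
```

```text
t 22.7 tcp [ 0.4471 -0.257   0.1198] psi -179.88 w 0.0852 F [-0.2  0.6  0.6] j6 -0.67 tilt [ 0.001  0.001 -1.   ]
turn units -3.9986 shift units [0.0023 0.0011 0.3593]
((600.3257446289062, 27.830535888671875), (51.492435455322266, 209.54588317871094), 3.173919439315796) 0.08289726693563287
```

View pics/s6.png

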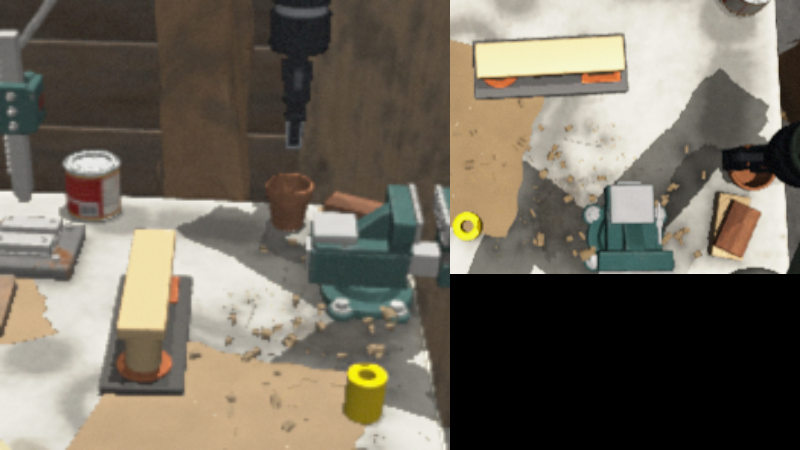

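The shelf rests on both props at (600,28) mm, with yaw matching the bat. The gripper is above the pot (288,200), with its fingers along y and clear of the brick. Descending to the rim band.

>>> arm_command(rows=[[0.002, 0.001, 0.1, 0, 1], [0, 0, 0.1, 0, 1], [0, 0, 0.08, 0, 1], [0, 0, 0.05, 0, 1], [0, 0, 0.025, 0, 1], [0, 0, 0, 0, 1], [0, 0, 0, 0, 1]])

```text
time: 23.5
tcp_pos: [0.4477, -0.2576, 0.0315]
orientation: [-0.002, 1.0, -0.001, 0.001]
ft_force: [-0.1, -0.2, 0.2]
width: 0.0851
grip_force: 0.0
```

>>> arm_command(rows=[[0, 0, 0, 0, 0], [0, 0, 0, 0, 0], [0, 0, 0, 0, 0], [0, 0, 0, 0, 0], [0, 0, 0, 0, 0], [0, 0, 0, 0, 0], [0, 0, 0, 0, 0]], grip_force=30)

```text
time: 24.2
tcp_pos: [0.4477, -0.2573, 0.0317]
orientation: [-0.002, 1.0, -0.0, 0.001]
ft_force: [-0.6, 2.6, 6.9]
width: 0.0649
grip_force: 31.8
```

>>> arm_command(rows=[[0, 0, -0.03, 0, 0], [0, 0, -0.1, 0, 0], [0, 0, -0.16, 0, 0], [0, 0, -0.16, 0, 0], [0, 0, -0.15, 0, 0], [0, 0, 0, 0, 0], [0, 0, 0, 0, 0]])

```text
time: 24.9
tcp_pos: [0.4473, -0.2574, 0.1816]
orientation: [-0.002, 1.0, -0.001, 0.001]
ft_force: [0.1, 0.7, -2.1]
width: 0.0649
grip_force: 34.0
```

```bash
python3 go.py 0.601 0.0275 0.18 180
python3 - <<'E'
from h import *
im,d=arm.capture("side"); save("s7.png",cv2.resize(im[40:190,260:410],(500,500)))
E
```

```text
t 24.9 tcp [ 0.4473 -0.2574  0.1816] psi -179.79 w 0.0649 F [ 0.1  0.7 -2.1] j6 -0.67 tilt [-0.002 -0.001 -1.   ]
turn units -3.9977 shift units [-0.6149  1.1396  0.0062]
```

View pics/s7.png

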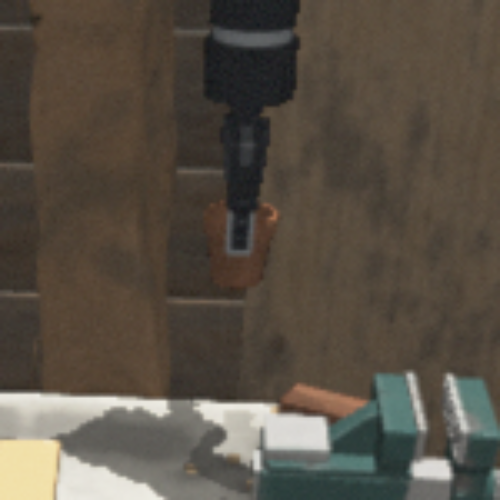

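The pot hangs upright in the fingers at (240,245). Carrying it over the shelf.

>>> arm_command(rows=[[-0.03, 0.05, 0, 0, 0], [-0.06, 0.1, 0, 0, 0], [-0.065, 0.12, 0, 0, 0], [-0.065, 0.13, 0, 0, 0], [-0.07, 0.13, 0, 0, 0], [-0.07, 0.13, 0, 0, 0], [-0.07, 0.13, 0, 0, 0], [-0.065, 0.12, 0, 0, 0]])

```text
time: 25.75
tcp_pos: [0.5693, -0.0264, 0.1786]
orientation: [-0.002, 1.0, 0.001, -0.002]
ft_force: [-0.3, -0.1, -1.3]
width: 0.0643
grip_force: 34.0
```

>>> arm_command(rows=[[-0.06, 0.11, 0, 0, 0], [-0.04, 0.08, 0, 0, 0], [-0.02, 0.04, 0, 0, 0], [0, 0, 0.08, 0, 0], [0, 0, 0.08, 0, 0], [0, 0, 0.03, 0, 0], [0, 0, 0, 0, 0], [0, 0, 0, 0, 0]])

```text
time: 26.55
tcp_pos: [0.5996, 0.0283, 0.1332]
orientation: [-0.002, 1.0, -0.0, -0.0]
ft_force: [0.4, -0.1, -1.4]
width: 0.0648
grip_force: 34.0
```

```bash
python3 go.py 0.601 0.0275 0.1135 180
python3 - <<'E'
from h import *
im,d=arm.capture("side"); save("s8.png",cv2.resize(im[110:260,200:350],(500,500)))
E
```

```text
t 26.55 tcp [0.5996 0.0283 0.1332] psi -179.82 w 0.0648 F [ 0.4 -0.1 -1.4] j6 -0.08 tilt [ 0. -0. -1.]
turn units -3.998 shift units [-0.0055 -0.0031  0.0789]
```

View pics/s8.png

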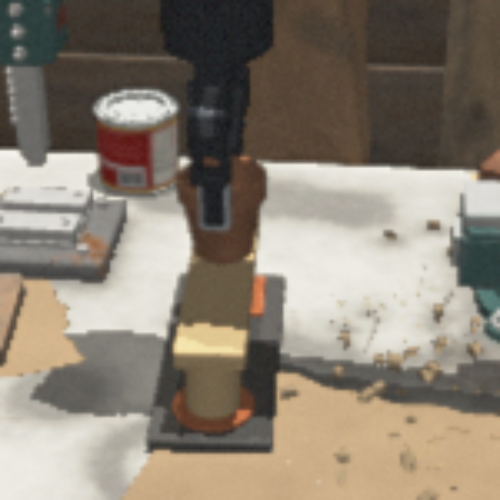

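The pot is centred over the shelf and upright, about 20 mm above it. Lowering slowly.

>>> arm_command(rows=[[-0.003, -0.002, 0.025, 0, 0], [0, 0, 0.025, 0, 0], [0, 0, 0.012, 0, 0], [0, 0, 0.006, 0, 0], [0, 0, 0.004, 0, 0], [0, 0, 0, 0, 0], [0, 0, 0, 0, 0]])

```text
time: 27.3
tcp_pos: [0.6005, 0.028, 0.1152]
orientation: [-0.002, 1.0, -0.0, 0.0]
ft_force: [0.3, 0.5, -1.5]
width: 0.0649
grip_force: 34.0
```

```bash
python3 go.py 0.601 0.0275 0.1137 180
```

```text
t 27.3 tcp [0.6005 0.028  0.1152] psi -179.79 w 0.0649 F [ 0.3  0.5 -1.5] j6 -0.08 tilt [-0. -0. -1.]
turn units -3.9976 shift units [-0.0021 -0.0021  0.0058]
```

>>> arm_command(rows=[[0, 0, 0.003, 0, 0], [0, 0, 0.003, 0, 0], [0, 0, 0.001, 0, 0], [0, 0, 0, 0, 0], [0, 0, 0, 0, 0]])

```text
time: 27.8
tcp_pos: [0.6008, 0.028, 0.1138]
orientation: [-0.002, 1.0, -0.0, 0.001]
ft_force: [-1.1, 1.0, 3.2]
width: 0.0646
grip_force: 34.3
```

Contact (about 5 N). Releasing and rising.

>>> arm_command(rows=[[0, 0, 0, 0, 0.85], [0, 0, 0, 0, 1], [0, 0, 0, 0, 1], [0, 0, 0, 0, 1], [0, 0, -0.04, 0, 1], [0, 0, -0.1, 0, 1], [0, 0, -0.15, 0, 1], [0, 0, -0.15, 0, 1]])

```text
time: 28.6
tcp_pos: [0.5999, 0.0281, 0.2248]
orientation: [-0.002, 1.0, 0.0, -0.0]
ft_force: [0.4, 0.6, 0.4]
width: 0.0854
grip_force: 0.0
```

>>> arm_command(rows=[[0.15, 0, -0.1, 0, 1], [0.15, 0, 0, 0, 1], [0.15, 0, 0, 0, 1], [0.1, 0, 0, 0, 1], [0, 0, 0, 0, 1], [0, 0, 0, 0, 1], [0, 0, 0, 0, 1], [0, 0, 0, 0, 1]])

```text
time: 29.4
tcp_pos: [0.4639, 0.0274, 0.2484]
orientation: [-0.002, 1.0, -0.0, 0.0]
ft_force: [0.5, -0.6, 1.1]
width: 0.0853
grip_force: 0.0
```

```bash
python3 go.py
python3 - <<'E'
from h import *
im,d=arm.capture("side"); a=cv2.resize(im[110:310,170:370],(450,450))
im2,d2=arm.capture("top"); b=cv2.resize(im2[110:260,110:340],(350,228))
c=np.zeros((450,800,3),np.uint8); c[:,:450]=a; c[:228,450:]=b; save("s9.png",c)
P=cloud("top",d2); m=(abs(P[...,2]-.145)<.008)&(abs(P[...,0]-.6)<.06)&(abs(P[...,1]-.027)<.06)&(d2>0)
k=max(cv2.findContours(m.astype(np.uint8),0,1)[0],key=cv2.contourArea)
print("pot",cv2.minAreaRect(np.array([ray("top",u,v,.145)[:2] for u,v in k[:,0]],np.float32)*1000),np.median(P[...,2][m]))
E
```

```text
t 29.4 tcp [0.4639 0.0274 0.2484] psi -179.79 w 0.0853 F [ 0.5 -0.6  1.1] j6 -0.1 tilt [-0.001 -0.    -1.   ]Traceback (most recent call last):
  File "<stdin>", line 6, in <module>
ValueError: max() iterable argument is empty
```

View pics/s9.png

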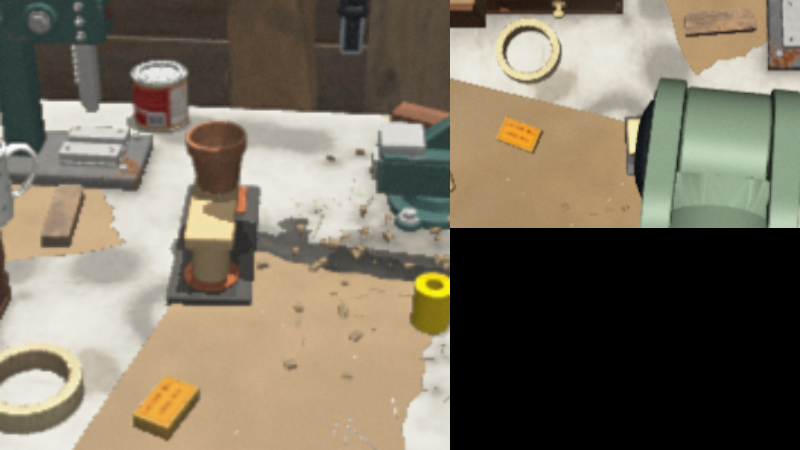

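The pot (217,155) stands upright on the middle of the shelf, and the shelf lies on the props. The arm is clear, and the tape roll and match box are where they were. Handing in.

```bash
python3 -c "
from bench import arm
print(arm.job_done())"
```

```text
the job is handed in; nothing more can be done
None
```

The kiln stack is built and handed in at about 29.5 s, with both props on their tiles, the shelf on the props and the pot on the shelf. The last side picture shows it standing with the gripper clear and the tape roll and match box in place, but I could not measure the pot's final position from above because the arm was in the way, and no verdict came back.

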